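# Find the softest toy-car shock mount and tag it

## Robot

A 6-joint arm with a two-finger parallel gripper is mounted at the origin on a cart in front of the work surface, level with it; the furniture and walls round the work are solid. World frame = base frame: x ahead of the robot, y to its left, z up, the work surface at z = 0. Lengths are in m, angles in degrees, forces in N, time in s.
With the tool pointing down it reaches from about 0.4 to 0.825 m from the base axis. Payload 7 kg.
Tool frame: the origin (TCP) lies midway between the tips of the shut fingers; the grasp point (between the pads) lies 19 mm behind it (r.grip_point_offset is the z of the grasp point in the tool frame, in m); z points along the fingers, y is the line along which they close (so a half turn about z gives the same grasp; the last joint's range is limited). The gripper opens to 88 mm and grips with 3 to 60 N. Pads are 19 mm wide; open, the fingers measure 130 mm over their backs; the gripper's body (78 mm by 193 mm) begins 47 mm behind the grasp point.
Start: joints at [-46.977, 20.546, 0.682, 0, -70.136, -16.507], TCP at [0.301, -0.604, 0.227] pointing down, gripper open.
Joint ranges: [-176.03, 176.03], [-82.01, 121.73], [-58.28, 71.71], [-173.87, 95.51], [-174.79, -0.11], [-173.66, 173.66]. Speed limits (degrees/s): [136.94, 136.94, 172.46, 180, 180, 180].

## Interface

Orientations are given as [roll, pitch, yaw] about the fixed x, y, z axes, in that order (R = Rz(yaw) Ry(pitch) Rx(roll)).
In Python, from plant import r, viewer, recognise, outline_of, pinpoint gives the robot as it stands.
- The arm moves only by the tool move_arm, never from a script. Its argument "targets" is a list of rows, each a list of 2 entries, a list of its own where there are three numbers: the shift along the tool's x, y, z in cm, then the turn, a rotation vector about the tool's x, y, z in rad. A call has 1 to 5 rows; each row is the pose to reach, as a shift and turn from the pose commanded when the call began, along the tool's axes at that moment; what a row does not reach only later rows make up. A row lasts 1/8 s, in which the tool goes at most 62.5 mm and 10.7 degrees, less where a joint would pass 70% of its speed; a pose out of reach is approached as far as the arm can. A call with a gripper value outside its range is refused whole. "jaw" is the finger opening in cm, from 0 to 8.76, set as the call begins (left out, the last holds). The fingers move at their own pace and stop on an object; "squeeze" is the grip in N (left out, the last holds). Time passes only in rows, so rows that repeat a pose let the fingers close. It gives the time, the measured TCP pose, the force, the opening and the grip force at its end, in the units of the state.
- r.get_state(): the state, without advancing time (a new reading comes with each control period).
- viewer.capture(name): name is "scene" or "top" or "wrist"; returns a dict with "image" (400x640x3 uint8, blue, green, red), "intrinsics" (3x3 intrinsics, pixels), "camera_from_world" (4x4, takes a point from world to camera coordinates). Camera axes: x right, y up, looking along -z (the intrinsics and any distortion apply to the point x, -y, -z); pixel columns grow to the right and rows downward; lengths in m; the calibration is good to about 2 mm. A picture is of the moment at which its call begins. There is no depth.
- r.close_job(): hands the job in; it is judged then, once.
Trained networks look in the newest picture that a camera, given by its name, has taken for a name from the list of things; names that differ only in an ending like _2 or _b are one class to them, and where a whole thing is asked for, a point or a joint stands for the part that bears it (a point fixed in the world has none). Each returns a list of dicts, best first, with "score" (0 to 1); they miss things now and then, are a little off and sometimes report something else, mostly with a low value. They report only what shows in the picture. A call takes as long as a camera call.
- recognise(label, camera): "box" ([left, top, right, bottom] in pixels, round what is visible of it).
- outline_of(label, camera): "mask" (400x640 bool, what is visible of it) and "box" ([left, top, right, bottom] in pixels, round what is visible of it).
- pinpoint(label, camera): "location" ([row, column] in pixels: a listed point, or the origin of a listed thing).
The state is a dict: "time_s": time; "joints": joint angles; "qd": joint speeds; "joint_torque": joint torques, N m; "tcp_pos": TCP position; "eef_rot": TCP orientation; "contact_force": force on the tool from outside, world axes, zero at the start; "moment": the same for the moment, N m; "gripper_width": finger opening in m; "gripper_force": force on a finger pad.
Only numpy, scipy, OpenCV 4.12 (cv2) and the standard library are available. Lean on these libraries where they do the work, as an engineer would, in place of code of your own. Each camera call takes 0.05 s, during which the arm holds its last target. There are 200 camera calls.

## Task

Three toy-car shock-mount springs stand under round black pads on the table. Going from the left stand to the right one (as the robot sees them), press each pad down by about 5 mm or more and hold it a moment to feel which spring is softest, and only then push the orange tag of the softest stand all the way down. Leave the other two tags up, and do not move or pick up the loose toy wheel, chassis and car body standing nearby.

Things in the scene. Friction and masses are not known exactly. Their poses are not given: they have to be found in the camera images.
- stand_left: The left one of three like-looking stands fixed in a row, about 120 mm apart: plate 140 (its x) x 50 x 8 mm, a black spring pad at the near end, a grey tag housing at the far end. Origin: centre of the plate's underside, on the table; x points from pad (x = -35 mm) to tag (x = +40 mm), away from the robot within 0.2 rad; z up. Which stand has which spring changes each time.
- pad_left (a point): Centre of the top of the left stand's free, unpressed pad (this point stays when the pad moves): round, black, 42 mm across, on a coil spring, top 50 mm above the table. Goes straight down 15 mm at most and springs back. Bottoming out takes about 19 N on the stiffest, 6 N on the softest; at equal depth the forces of two pads differ by a factor of at least 1.6.
- tag_left_top (a point): Centre of the top of the left stand's orange tag: 14 (stand's x) x 36 (stand's y) mm, top 64 mm above the table, 20 mm above its grey housing (26 x 44 mm). Slides straight down 14 mm to its stop against about 2.5 N of friction and stays where left; fully down it still stands 6 mm proud of the housing.
- tag_left (a joint): How far the left tag is pushed down: 0 m up, 0.014 m fully down.
- stand_middle: The middle one of three like-looking stands fixed in a row, about 120 mm apart: plate 140 (its x) x 50 x 8 mm, a black spring pad at the near end, a grey tag housing at the far end. Origin: centre of the plate's underside, on the table; x points from pad (x = -35 mm) to tag (x = +40 mm), away from the robot within 0.2 rad; z up. Which stand has which spring changes each time.
- pad_middle (a point): Centre of the top of the middle stand's free, unpressed pad (this point stays when the pad moves): round, black, 42 mm across, on a coil spring, top 50 mm above the table. Goes straight down 15 mm at most and springs back. Bottoming out takes about 19 N on the stiffest, 6 N on the softest; at equal depth the forces of two pads differ by a factor of at least 1.6.
- tag_middle_top (a point): Centre of the top of the middle stand's orange tag: 14 (stand's x) x 36 (stand's y) mm, top 64 mm above the table, 20 mm above its grey housing (26 x 44 mm). Slides straight down 14 mm to its stop against about 2.5 N of friction and stays where left; fully down it still stands 6 mm proud of the housing.
- tag_middle (a joint): How far the middle tag is pushed down: 0 m up, 0.014 m fully down.
- stand_right: The right one of three like-looking stands fixed in a row, about 120 mm apart: plate 140 (its x) x 50 x 8 mm, a black spring pad at the near end, a grey tag housing at the far end. Origin: centre of the plate's underside, on the table; x points from pad (x = -35 mm) to tag (x = +40 mm), away from the robot within 0.2 rad; z up. Which stand has which spring changes each time.
- pad_right (a point): Centre of the top of the right stand's free, unpressed pad (this point stays when the pad moves): round, black, 42 mm across, on a coil spring, top 50 mm above the table. Goes straight down 15 mm at most and springs back. Bottoming out takes about 19 N on the stiffest, 6 N on the softest; at equal depth the forces of two pads differ by a factor of at least 1.6.
- tag_right_top (a point): Centre of the top of the right stand's orange tag: 14 (stand's x) x 36 (stand's y) mm, top 64 mm above the table, 20 mm above its grey housing (26 x 44 mm). Slides straight down 14 mm to its stop against about 2.5 N of friction and stays where left; fully down it still stands 6 mm proud of the housing.
- tag_right (a joint): How far the right tag is pushed down: 0 m up, 0.014 m fully down.
- wheel_mid (a point): Bystander: centre (half-way up) of a loose lime-green toy wheel lying flat, 50 mm across, 21 mm high, right of the stands.
- chassis_mid (a point): Bystander: centre (half-way up) of a loose toy-car chassis with four lime-green wheels, 83 x 116 x 50 mm, standing on its wheels beyond the stands.
- body_mid (a point): Bystander: centre (half-way up) of a loose lime-green and orange toy-car body, 63 x 113 x 48 mm, left of the stands.

How it is judged (in metres and radians):
On the way, in this order (a step that is already met when the one before it is completed fails the run):
1. the left pad is pressed down (((horizontal distance between cap_p_c1 and pad_left below 0.02 m and height (world z) of cap_p_c1 below 0.0455 m) or (horizontal distance between cap_q_c1 and pad_left below 0.02 m and height (world z) of cap_q_c1 below 0.0455 m) or (horizontal distance between cap_r_c1 and pad_left below 0.02 m and height (world z) of cap_r_c1 below 0.0455 m))), for 0.1 s.
2. the middle pad is pressed down (((horizontal distance between cap_p_c1 and pad_middle below 0.02 m and height (world z) of cap_p_c1 below 0.0455 m) or (horizontal distance between cap_q_c1 and pad_middle below 0.02 m and height (world z) of cap_q_c1 below 0.0455 m) or (horizontal distance between cap_r_c1 and pad_middle below 0.02 m and height (world z) of cap_r_c1 below 0.0455 m))), for 0.1 s.
3. the right pad is pressed down (((horizontal distance between cap_p_c1 and pad_right below 0.02 m and height (world z) of cap_p_c1 below 0.0455 m) or (horizontal distance between cap_q_c1 and pad_right below 0.02 m and height (world z) of cap_q_c1 below 0.0455 m) or (horizontal distance between cap_r_c1 and pad_right below 0.02 m and height (world z) of cap_r_c1 below 0.0455 m))), for 0.1 s.
4. the softest stand's tag is pushed fully down, the others are up (((horizontal distance between cap_q_c1 and pad_left below 0.02 m and value of joint tag_left above 0.012 m and value of joint each of tag_middle, tag_right below 0.003 m) or (horizontal distance between cap_q_c1 and pad_middle below 0.02 m and value of joint tag_middle above 0.012 m and value of joint each of tag_left, tag_right below 0.003 m) or (horizontal distance between cap_q_c1 and pad_right below 0.02 m and value of joint tag_right above 0.012 m and value of joint each of tag_left, tag_middle below 0.003 m))), for 0.1 s.
At the end, for the whole second after the job is handed in: The tag of the stand with the softest spring is down by at least 12 of its 14 mm, the other two tags are down by less than 3 mm, all pads have sprung back to within 2 mm, and wheel, chassis and car body are within 20 mm of where they were (((horizontal distance between cap_q_c1 and pad_left below 0.02 m and value of joint tag_left above 0.012 m and value of joint each of tag_middle, tag_right below 0.003 m) or (horizontal distance between cap_q_c1 and pad_middle below 0.02 m and value of joint tag_middle above 0.012 m and value of joint each of tag_left, tag_right below 0.003 m) or (horizontal distance between cap_q_c1 and pad_right below 0.02 m and value of joint tag_right above 0.012 m and value of joint each of tag_left, tag_middle below 0.003 m)) and height (world z) of each of cap_p_c1, cap_q_c1, cap_r_c1 above 0.0465 m and distance of each of wheel_mid, chassis_mid, body_mid from where it was at the start of the episode below 0.02 m); the robot touches nothing.
It fails at once if the tag of a stiffer stand is pushed down by more than 4 mm ((horizontal distance between cap_q_c1 and pad_left above 0.02 m and value of joint tag_left above 0.004 m) or (horizontal distance between cap_q_c1 and pad_middle above 0.02 m and value of joint tag_middle above 0.004 m) or (horizontal distance between cap_q_c1 and pad_right above 0.02 m and value of joint tag_right above 0.004 m)).
It fails at once if a loose toy part is shoved, lifted or carried more than 20 mm (distance of any of wheel_mid, chassis_mid, body_mid from where it was at the start of the episode above 0.02 m).
It also fails if it takes over 42 s, if anything falls off the work surface, if the arm or the gripper's body presses on something with over 40 N, if the wrist force passes 120 N, or if a joint passes its speed limit or range.

## Working session

There is one attempt and no reset: what is moved stays moved. The work goes in short steps, Python scripts to look and compute and a tool call to move; the robot and the scene stay as the last step left them, time stands still between calls to the robot, and variables do not carry over. Pictures are saved under pics/ and viewed, at most 10 in all, crops included, and the job is handed in when it is done.

Besides the shell and the picture viewer there is one more tool, called after "Emit:" by a JSON object that holds its "name" and its "arguments". move_arm: Moves the arm, as the interface text tells. Its arguments: {"type":"object","properties":{"targets":{"type":"array","items":{"type":"array"}},"jaw":{"type":"number"},"squeeze":{"type":"number"}},"required":["targets"]}

```bash
mkdir -p pics; cat > h.py <<'E'
import numpy as np, cv2
from plant import r, viewer, recognise, outline_of, pinpoint
def ray(c,px):
    K=c["intrinsics"];T=np.array(c["camera_from_world"]);R=T[:3,:3];t=T[:3,3]
    row,col=px
    d=np.linalg.inv(K)@np.array([col,row,1.]);d=np.array([d[0],-d[1],-d[2]])
    return -R.T@t, R.T@d
def at_z(c,px,z):
    o,d=ray(c,px); return o+d*(z-o[2])/d[2]
E
python3 - <<'E'
from h import *
for cam in ("top","scene"):
    c=viewer.capture(cam);cv2.imwrite(f"pics/{cam}0.png",c["image"])
    for s in ("left","middle","right"):
        for n,z in ((f"pad_{s}",.05),(f"tag_{s}_top",.064),(f"stand_{s}",0)):
            for p in pinpoint(n,cam)[:3]: print(cam,n,round(p["score"],2),np.round(p["location"]),at_z(c,p["location"],z).round(3))
    for n,z in (("wheel_mid",.01),("chassis_mid",.025),("body_mid",.024)):
        for p in pinpoint(n,cam)[:1]: print(cam,n,round(p["score"],2),np.round(p["location"]),at_z(c,p["location"],z).round(3))
print(r.get_state())
E
```

```text
top pad_left 0.56 [242. 264.] [0.46  0.327 0.05 ]
top tag_left_top 0.53 [207. 266.] [0.542 0.323 0.064]
top tag_left_top 0.4 [252. 355.] [0.437 0.11  0.064]
top stand_left 0.85 [229. 266.] [0.494 0.33  0.   ]
top pad_middle 0.61 [251. 308.] [0.439 0.222 0.05 ]
top tag_middle_top 0.43 [218. 312.] [0.515 0.211 0.064]
top tag_middle_top 0.33 [237. 311.] [0.471 0.214 0.064]
top stand_middle 0.82 [238. 309.] [0.472 0.22  0.   ]
top pad_right 0.81 [252. 356.] [0.437 0.106 0.05 ]
top pad_right 0.56 [217. 351.] [0.52  0.117 0.05 ]
top pad_right 0.45 [234. 310.] [0.48  0.218 0.05 ]
top tag_right_top 0.69 [237. 306.] [0.47  0.225 0.064]
top tag_right_top 0.57 [217. 352.] [0.519 0.115 0.064]
top stand_right 0.93 [240. 354.] [0.469 0.105 0.   ]
top wheel_mid 0.78 [253. 445.] [ 0.435 -0.123  0.01 ]
top chassis_mid 0.63 [154. 339.] [0.687 0.144 0.025]
top body_mid 0.81 [245. 197.] [0.452 0.495 0.024]
scene pad_left 0.58 [253. 279.] [0.458 0.341 0.05 ]
scene tag_left_top 0.63 [232. 270.] [0.532 0.332 0.064]
scene stand_left 0.73 [261. 275.] [0.5   0.335 0.   ]
scene pad_middle 0.66 [245. 332.] [0.4
[... 560 characters left out ...]
0.495 0.024]
{'time_s': 1.3, 'joints': array([-4.69748871e+01,  2.05462197e+01,  6.83236509e-01,  2.12867821e-03,
       -7.01353479e+01, -1.65062752e+01]), 'qd': array([ 0.07752065,  0.03365174,  0.12258065, -0.04637204, -0.0074885 ,
        0.04464657]), 'joint_torque': array([ 1.57361948e-03, -5.82389581e+01,  2.93296248e+01,  7.00254321e+00,
        1.23888004e-02, -1.02931705e-05]), 'tcp_pos': array([ 0.30135179, -0.603996  ,  0.22657926]), 'eef_rot': array([-1.79997831e+02, -1.44537315e-03, -1.53480439e+02]), 'contact_force': array([ 0.25335101, -0.81559247,  0.94278015]), 'moment': array([0.00779604, 0.03079488, 0.01203659]), 'gripper_force': 0.0, 'gripper_width': 0.08782799454552058}
```

```bash
python3 -c "
import cv2
a=cv2.imread('pics/top0.png')[120:300,160:480];cv2.imwrite('pics/c0.png',cv2.resize(a,None,fx=2.5,fy=2.5,interpolation=2))"
```

```text
(no output)
```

View pics/c0.png

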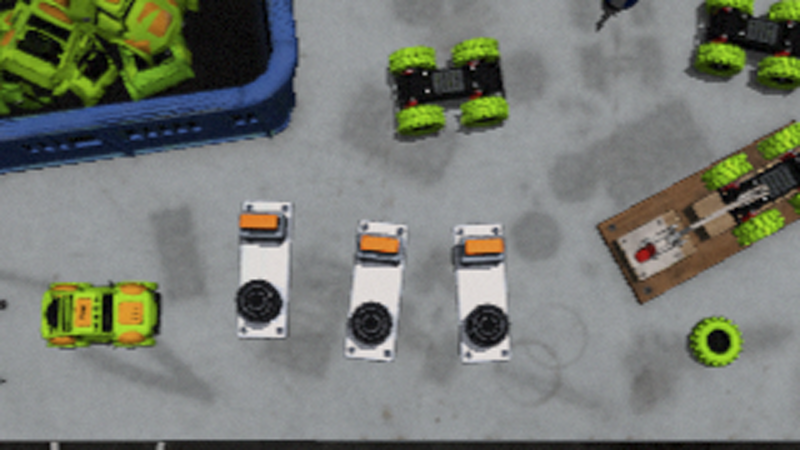

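Emit:
{"name": "move_arm", "arguments": {"targets": [[[-4.9, 3.7, 0], [0, 0, 0.0926]], [[-9.8, 7.4, 0], [0, 0, 0.185]], [[-14.7, 11.1, 0], [0, 0, 0.278]], [[-19.6, 14.8, 0], [0, 0, 0.37]], [[-24.5, 18.5, 0], [0, 0, 0.463]]], "jaw": 0, "squeeze": 20}}

```text
time_s: 1.92
tcp_pos: [0.4386, -0.3273, 0.2269]
eef_rot: [-180.0, 0.0, 179.8]
contact_force: [2.3, -0.1, 0.1]
gripper_width: 0.0428
gripper_force: 0.0
```

Emit:
{"name": "move_arm", "arguments": {"targets": [[[-0.4, 6.2, 0], [0, 0, 0]], [[-0.8, 12.4, 0], [0, 0, 0]], [[-1.2, 18.6, 0], [0, 0, 0]], [[-1.6, 24.8, 0], [0, 0, 0]], [[-2, 31, 0], [0, 0, 0]]]}}

```text
time_s: 2.55
tcp_pos: [0.4579, -0.0171, 0.2271]
eef_rot: [180.0, 0.1, 180.0]
contact_force: [1.0, -0.5, -0.3]
gripper_width: 0.0009
gripper_force: 0.0
```

Emit:
{"name": "move_arm", "arguments": {"targets": [[[0, 6.2, 0], [0, 0, 0]], [[0, 12.4, 0], [0, 0, 0]], [[0, 18.6, 0], [0, 0, 0]], [[0, 21.5, 0], [0, 0, 0]], [[0, 21.5, 0], [0, 0, 0]]]}}

```text
time_s: 3.18
tcp_pos: [0.4579, 0.1979, 0.2264]
eef_rot: [-180.0, -0.0, -179.8]
contact_force: [-0.5, -0.6, 0.4]
gripper_width: 0.0002
gripper_force: 0.0
```

```bash
python3 - <<'E'
from h import *
c=viewer.capture("wrist");cv2.imwrite("pics/w1.png",c["image"])
for s in ("left","middle","right"):
    for n,z in ((f"pad_{s}",.05),(f"tag_{s}_top",.064)):
        for p in pinpoint(n,"wrist")[:2]: print(n,round(p["score"],2),np.round(p["location"]),at_z(c,p["location"],z).round(3))
print(r.get_state()["tcp_pos"])
E
```

```text
pad_middle 0.61 [172. 343.] [0.443 0.223 0.05 ]
tag_middle_top 0.63 [238. 338.] [0.519 0.218 0.064]
pad_right 0.6 [188. 335.] [0.463 0.215 0.05 ]
pad_right 0.32 [209. 421.] [0.488 0.318 0.05 ]
[0.45817609 0.19512993 0.22676417]
```

View pics/w1.png

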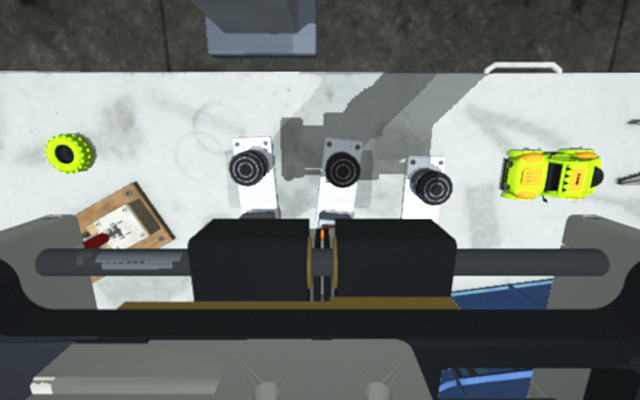

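The wrist view shows the three pads at about (col,row) (434,187) left, (344,169) middle and (247,166) right; tags are hidden by the fingers.

```bash
python3 - <<'E'
from h import *
c=viewer.capture("wrist");t=viewer.capture("top")
for s,p in (("left",(185,434)),("mid",(168,344)),("right",(165,247))): print(s,at_z(c,p,.05).round(4))
for s,p,q in (("left",(240,264),(208.4,264)),("mid",(248.8,308),(217.6,312)),("right",(250,354.8),(218.4,353.6))): print(s,at_z(t,p,.05).round(4),at_z(t,q,.064).round(4))
E
```

```text
left [0.4595 0.3275 0.05  ]
mid [0.4394 0.2219 0.05  ]
right [0.4358 0.1103 0.05  ]
left [0.4641 0.3268 0.05  ] [0.5387 0.327  0.064 ]
mid [0.4436 0.2211 0.05  ] [0.5172 0.2119 0.064 ]
right [0.4411 0.1087 0.05  ] [0.5158 0.1123 0.064 ]
```

Emit:
{"name": "move_arm", "arguments": {"targets": [[[-0.2, 6, 0], [0, 0, 0]], [[-0.4, 12, 0], [0, 0, 0]], [[-0.4, 13, 5], [0, 0, 0]], [[-0.4, 13, 11], [0, 0, 0]], [[-0.4, 13, 15.5], [0, 0, 0]]]}}

```text
time_s: 4.25
tcp_pos: [0.4616, 0.3253, 0.0693]
eef_rot: [-179.9, -0.1, 180.0]
contact_force: [0.5, 0.9, -1.2]
gripper_width: 0.0005
gripper_force: 0.0
```

Emit:
{"name": "move_arm", "arguments": {"targets": [[[0, 0, 0], [0, 0, 0]], [[0, 0, 0], [0, 0, 0]]]}}

```text
time_s: 4.5
tcp_pos: [0.4631, 0.3266, 0.0733]
eef_rot: [179.9, 0.1, -180.0]
contact_force: [-0.0, 0.4, 1.3]
gripper_width: 0.0008
gripper_force: 0.0
```

Emit:
{"name": "move_arm", "arguments": {"targets": [[[0, 0, 1.6], [0, 0, 0]], [[0, 0, 3.2], [0, 0, 0]], [[0, 0, 3.2], [0, 0, 0]], [[0, 0, 3.2], [0, 0, 0]], [[0, 0, 3.2], [0, 0, 0]]]}}

```text
time_s: 5.12
tcp_pos: [0.4625, 0.3264, 0.0402]
eef_rot: [179.9, 0.0, -180.0]
contact_force: [1.2, 2.3, 4.7]
gripper_width: 0.0004
gripper_force: 2.0
```

```bash
cat > f.py <<'E'
from h import *
L=[]
for i in range(8):
    viewer.capture("wrist"); s=r.get_state(); L.append(np.r_[s["tcp_pos"],s["contact_force"],s["time_s"]])
print(np.mean(L,0).round(4),np.std(L,0).round(4))
E
python3 f.py
```

```text
[0.4624 0.3264 0.04   0.9265 2.4531 3.8479 5.35  ] [0.000e+00 0.000e+00 1.000e-04 5.678e-01 7.370e-01 4.415e-01 1.146e-01]
```

Emit:
{"name": "move_arm", "arguments": {"targets": [[[0, 0, -3.5], [0, 0, 0]], [[1.05, -5.2, -3.5], [0, 0, 0]], [[2.1, -10.4, -3.5], [0, 0, 0]], [[2.1, -10.4, -3.5], [0, 0, 0]], [[2.1, -10.4, -1.5], [0, 0, 0]]]}}

```text
time_s: 6.15
tcp_pos: [0.4411, 0.2215, 0.0551]
eef_rot: [180.0, 0.0, 179.9]
contact_force: [-0.4, 0.4, 0.5]
gripper_width: 0.0005
gripper_force: 0.0
```

Emit:
{"name": "move_arm", "arguments": {"targets": [[[0, 0, 1.5], [0, 0, 0]], [[0, 0, 1.5], [0, 0, 0]], [[0, 0, 1.5], [0, 0, 0]], [[0, 0, 1.5], [0, 0, 0]]]}}

```text
time_s: 6.65
tcp_pos: [0.4406, 0.2212, 0.0397]
eef_rot: [-179.9, -0.1, 180.0]
contact_force: [-1.4, -1.8, 8.9]
gripper_width: 0.0005
gripper_force: 4.0
```

```bash
python3 f.py
```

```text
[ 0.4406  0.2212  0.0397 -1.2505 -2.2338  7.9518  6.875 ] [0.     0.     0.     0.5411 0.4162 0.4267 0.1146]
```

Right pad next: dx −0.3 cm, dy −11.2 cm.

Emit:
{"name": "move_arm", "arguments": {"targets": [[[0, 0, -3.5], [0, 0, 0]], [[0.15, -5.6, -3.5], [0, 0, 0]], [[0.3, -11.2, -3.5], [0, 0, 0]], [[0.3, -11.2, -3.5], [0, 0, 0]], [[0.3, -11.2, -1.5], [0, 0, 0]]]}}

```text
time_s: 7.68
tcp_pos: [0.4388, 0.1101, 0.0553]
eef_rot: [179.9, 0.1, 179.9]
contact_force: [-0.2, 0.9, -0.0]
gripper_width: 0.0002
gripper_force: 0.0
```

Emit:
{"name": "move_arm", "arguments": {"targets": [[[0, 0, 1.5], [0, 0, 0]], [[0, 0, 1.5], [0, 0, 0]], [[0, 0, 1.5], [0, 0, 0]], [[0, 0, 1.5], [0, 0, 0]]]}}

```text
time_s: 8.18
tcp_pos: [0.4382, 0.1101, 0.0402]
eef_rot: [-179.9, -0.0, -180.0]
contact_force: [-1.1, -3.3, 13.3]
gripper_width: 0.0005
gripper_force: 6.5
```

```bash
python3 f.py
```

```text
[ 0.4382  0.1101  0.0402 -1.5345 -3.2787 13.0596  8.4   ] [0.     0.     0.     0.4607 0.5494 0.4723 0.1146]
```

Forces at 10 mm: left 3.9 N, middle 8.0 N, right 13.1 N, so the left one is the softest.

Emit:
{"name": "move_arm", "arguments": {"targets": [[[0, 0, -6], [0, 0, 0]], [[-2, 5, -7], [0, 0, 0]], [[-4.5, 10.5, -7], [0, 0, 0]], [[-7, 16, -7], [0, 0, 0]], [[-9.9, 21.6, -7], [0, 0, 0]]]}}

```text
time_s: 9.2
tcp_pos: [0.5367, 0.3277, 0.1092]
eef_rot: [-179.9, -0.1, -180.0]
contact_force: [0.5, 0.3, 0.9]
gripper_width: 0.0006
gripper_force: 0.0
```

```bash
python3 - <<'E'
from h import *
for i in range(4): c=viewer.capture("scene")
print(r.get_state()["tcp_pos"]); cv2.imwrite("pics/s2.png",cv2.resize(c["image"][150:320,200:420],None,fx=3.4,fy=3.4,interpolation=2))
E
```

```text
[0.53606526 0.32642781 0.10785898]
```

View pics/s2.png

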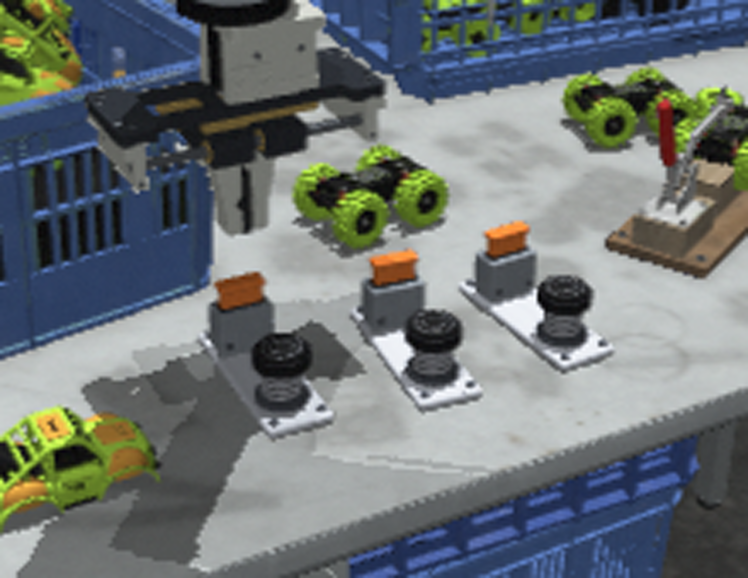

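The view shows the fingertips at (243,230) straight above the left tag at (240,288), with all tags up and the bin wall clear.

Emit:
{"name": "move_arm", "arguments": {"targets": [[[-0.1, 0, 2], [0, 0, 0]], [[-0.1, 0, 4], [0, 0, 0]], [[-0.1, 0, 5], [0, 0, 0]], [[-0.1, 0, 5.6], [0, 0, 0]], [[-0.1, 0, 5.6], [0, 0, 0]]]}}

```text
time_s: 10.02
tcp_pos: [0.5378, 0.3253, 0.0537]
eef_rot: [180.0, 0.0, 180.0]
contact_force: [-1.0, -0.7, -0.4]
gripper_width: 0.0004
gripper_force: 0.0
```

Emit:
{"name": "move_arm", "arguments": {"targets": [[[0, 0, 0.3], [0, 0, 0]], [[0, 0, 0.5], [0, 0, 0]], [[0, 0, 0.5], [0, 0, 0]]]}}

```text
time_s: 10.4
tcp_pos: [0.5384, 0.3259, 0.0502]
eef_rot: [179.9, 0.1, -180.0]
contact_force: [-3.6, -1.4, 10.5]
gripper_width: 0.0006
gripper_force: 5.3
```

```bash
python3 f.py; python3 - <<'E'
from h import *
c=viewer.capture("scene")
cv2.imwrite("pics/s3.png",cv2.resize(c["image"][150:320,200:420],None,fx=3.4,fy=3.4,interpolation=2))
E
```

```text
[ 0.5384  0.3258  0.0502 -3.4081 -1.7183 10.4889 10.625 ] [0.     0.     0.     0.3975 0.4791 0.4388 0.1146]
```

View pics/s3.png

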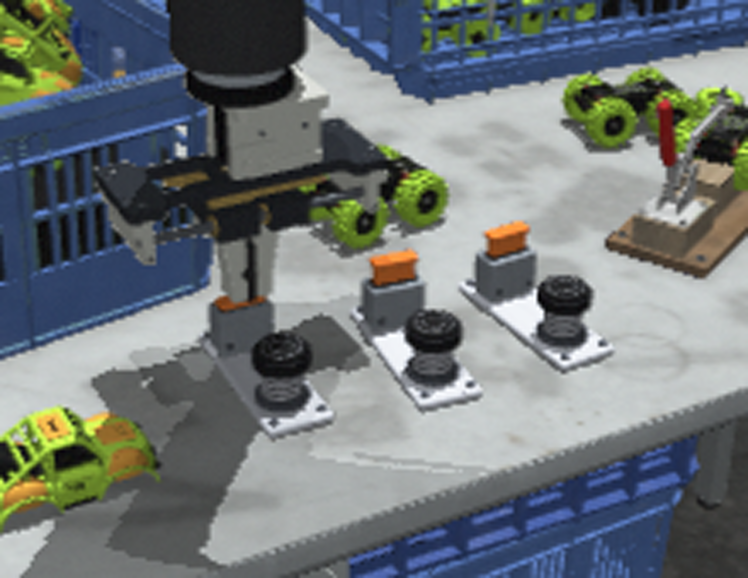

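The fingertips stand at z = 50 mm on the tag's stop with 10.5 N: the left tag is fully down at (240,303), the others up. Retract.

Emit:
{"name": "move_arm", "arguments": {"targets": [[[0, 0, -3], [0, 0, 0]], [[0, 0, -8], [0, 0, 0]], [[0, 0, -12], [0, 0, 0]], [[0, 0, -12], [0, 0, 0]], [[0, 0, -12], [0, 0, 0]]]}}

```text
time_s: 11.48
tcp_pos: [0.5376, 0.3254, 0.1684]
eef_rot: [180.0, -0.0, 180.0]
contact_force: [0.8, -0.2, -0.9]
gripper_width: 0.0006
gripper_force: 0.0
```

```bash
python3 - <<'E'
from h import *
c=viewer.capture("scene")
cv2.imwrite("pics/s4.png",cv2.resize(c["image"][150:320,200:420],None,fx=3.4,fy=3.4,interpolation=2))
E
```

```text
(no output)
```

View pics/s4.png

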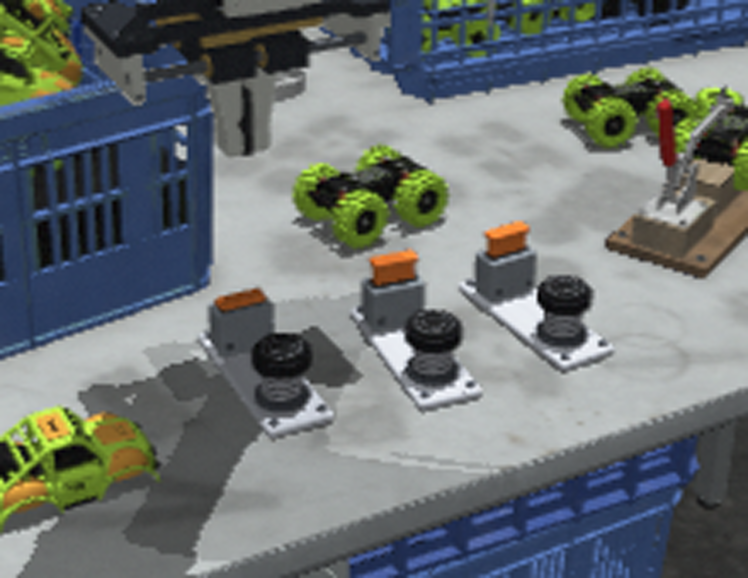

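The left tag (240,300) is down, the other two are up, the pads are back up, and the robot is clear of everything.

```bash
python3 -c "
from plant import r
print(r.close_job())"
```

```text
the job is handed in; nothing more can be done
None
```

The left spring was softest (3.9 N at 10 mm down, against 8.0 N middle and 13.1 N right), so I pushed the left tag fully down, left the other two up, and handed the job in; no verdict was returned.

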